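# Open the case to its stop and put the bolt away

### The arm

A 6-joint arm with a two-finger parallel gripper is mounted at the origin on the work surface; the furniture and walls round the work are solid. World frame = base frame: x ahead of the robot, y to its left, z up, the work surface at z = 0. Lengths are in mm, angles in degrees, forces in N, time in s.
With the tool pointing down it reaches from about 325 to 900 mm from the base axis. Payload 6.1 kg.
Tool frame: the origin (TCP) lies between the finger pads; the fingertips stand 14 mm ahead of it and the grasp point (between the pads) lies 5 mm behind it; z points along the fingers, y is the line along which they close (so a half turn about z gives the same grasp; the last joint's range is limited). The gripper opens to 85 mm and grips with 20 to 120 N. Pads are 22 mm wide; open, the fingers measure 114 mm over their backs; the gripper's body (76 mm by 85 mm) begins 54 mm behind the grasp point. The pads swing forward as they close: fully open they stand 13 mm farther back than shut.
Start: joints at [60.212, 12.628, 87.462, -0, 79.91, -7.225], TCP at [239.81, 577.154, 222.1] pointing down, gripper open.
Joint ranges: [-170.65, 170.65], [-52.31, 119.04], [5.05, 147.46], [-71.25, 251.25], [11.57, 151.72], [-153.62, 153.62]. Speed limits (degrees/s): [147.25, 147.25, 172.46, 180, 180, 180].

### API

Orientations are given as a 3x3 rotation matrix whose columns are the frame's x, y, z axes.
In Python, from plant import readout, optics, job gives the robot as it stands.
- The arm moves only by the tool carry_out, never from a script. Its argument "commands" is a list of rows, each an object of numbers: "claw": the opening, from -1 (shut) to 1 (fully open), so that 0 is half open; "tx", "ty", "tz": the shift along the tool's x, y, z in mm; "spin": the turn about the tool's z in degrees. A call has 1 to 12 rows; each row is the pose to reach, as a shift and turn from the pose commanded when the call began, along the tool's axes at that moment; what a row does not reach only later rows make up. A row lasts 1/12 s, in which the tool goes at most 41.7 mm and 7.16 degrees, less where a joint would pass 70% of its speed; a pose out of reach is approached as far as the arm can. A call with a gripper value outside its range is refused whole. The fingers move at their own pace and stop on an object; "force" is the grip in N (left out, the last holds). Time passes only in rows, so rows that repeat a pose let the fingers close. It gives the time, the measured TCP pose, the force, the opening and the grip force at its end, in the units of the state.
- readout.get_obs(): the state, without advancing time (a new reading comes with each control period).
- optics.get_image(name): name is "scene" or "top" or "wrist"; returns a dict with "image" (480x640x3 uint8, blue, green, red), "fx", "fy", "cx", "cy" (pixels), "world_to_cam" (4x4, takes a point from world to camera coordinates); the wrist camera has in their place "tool_from_camera" (4x4, takes a point from camera to tool coordinates, whose origin is the TCP and whose axes are the flange's). Camera axes: x right, y down, z forward; pixel columns grow to the right and rows downward; lengths in mm; the calibration is good to about 2 mm. The wrist camera is an equidistant fisheye: a pixel r from the principal point sees the ray r / f radians off the axis. A picture is of the moment at which its call begins: read the wrist's pose just before it. There is no depth.
- job.finish_job(): hands the job in; it is judged then, once.
The state is a dict: "time": time; "q": joint angles; "joint_vel": joint speeds; "tau": joint torques, N m; "position": TCP position; "eef_rot": TCP orientation; "contact_force": force on the tool from outside, world axes, zero at the start; "moment": the same for the moment, N m; "grip_width": finger opening in mm; "grip_force": force on a finger pad.
Only numpy, scipy, OpenCV 4.12 (cv2) and the standard library are available. Lean on these libraries where they do the work, as an engineer would, in place of code of your own. Each camera call takes 0.05 s, during which the arm holds its last target. There are 200 camera calls.

### The job

Open the hinged lid of the small wooden case all the way until it meets its stop, and leave it standing there lightly pressed into the soft rubber buffer, which you must feel for and must never squash hard. Then put the loose hex bolt down inside the open case and let go, without pushing the round tin or the coil spring about.

Things in the scene. Friction and masses are not known exactly. Their poses are not given: they have to be found in the camera images.
- case: Wooden case, fixed, 110 (x) by 150 (y) mm outside, rim 60 mm high, walls and floor 6 mm thick. Origin: centre of its underside, on the table; x axis points to the hinge side, away from the lid's handle; z up. Outside the wall on the -y side (y -76 to -100 mm) a dark steel stop arm reaches 90 mm out from the hinge axis, clamped at an angle that differs every time.
- hinge (a point): Point on the lid's hinge axis, at the middle of the lid's width: 55 mm from the case's centre along the case's x axis and 63 mm above the table. The hinge axis runs along the case's y axis.
- lid_bar (a point): Middle of the lid's handle: a round steel bar 10 mm thick, parallel to the hinge axis, 100 mm free, 155 mm from the hinge axis, 44 mm beyond the wooden lid's front edge (lid 112 x 152 x 8 mm). Lid closed: 65 mm above the table, on the case's -x side. Pinch it from above, fingers closing along the case's x; it turns in the grip. Frame turns with the lid: x from bar to hinge, y along the bar.
- lid (a joint): Hinge angle of the lid in rad: 0 closed (starts between 0 and 0.25), growing as it opens. The hinge is stiff: moving it takes about 3 to 6 N at the bar, and the lid stays where it is left. A steel pin on the lid's side meets the buffer somewhere between 1.4 and 2.05.
- buffer (a joint): How far the lid has pressed in the rubber buffer on the stop arm, in rad of lid rotation past first touch: 0 untouched. Springy: every 0.01 rad adds about 1.2 N at the bar. Beyond 0.08 (about 9 N more than the free lid needs) it is squashed and damaged. The stiff hinge keeps the lid pressed in when let go, up to about 0.03.
- bolt: Steel hex bolt lying on the table, 46 mm long (along its y), 19 mm wide (x), 16 mm high. Origin: middle of its underside. Over the case, the open lid stands right behind the opening: with the fingers closing along the case's y axis (bolt along its x) the gripper has most room. A pale fence, 110 mm high, runs behind the bolt and the case.
- tin: Flat round metal tin, 71 mm across, 25 mm high, a bystander to be left where it is. Origin: centre of its underside.
- spring: Coil tension spring, 73 mm long (along its y), 20 mm thick, a bystander to be left where it is. Origin: middle of its underside.

How it is judged (in metres and radians):
On the way, in this order (a step that is already met when the one before it is completed fails the run):
1. the lid is open and presses its buffer in (value of joint buffer above 0.006 rad), for 0.3 s.
2. the bolt is inside the case (x of bolt in the frame of case between -0.049 and 0.049 m and y of bolt in the frame of case between -0.069 and 0.069 m and z of bolt in the frame of case below 0.035 m), for 0.2 s.
At the end, for the whole second after the job is handed in: The lid stands at rest against its stop, pressing the buffer in by more than 0.006 rad; the bolt lies at rest inside the case's walls, its underside less than 35 mm above the case's underside (all of step 2 and value of joint buffer above 0.006 rad and linear speed of bolt below 0.02 m/s and velocity of joint lid between -0.02 and 0.02 rad/s); the robot touches nothing.
It fails at once if the buffer is squashed: pressed in beyond 0.08 rad (value of joint buffer above 0.08 rad).
It fails at once if the tin is moved by more than 30 mm (distance of tin from where it was at the start of the episode above 0.03 m).
It fails at once if the spring is moved by more than 30 mm (distance of spring from where it was at the start of the episode above 0.03 m).
It also fails if it takes over 72 s, if anything falls off the work surface, if the arm or the gripper's body presses on something with over 40 N, if the wrist force passes 120 N, or if a joint passes its speed limit or range.

## Working session

There is one attempt and no reset: what is moved stays moved. The work goes in short steps, Python scripts to look and compute and a tool call to move; the robot and the scene stay as the last step left them, time stands still between calls to the robot, and variables do not carry over. Pictures are saved under pics/ and viewed, at most 10 in all, crops included, and the job is handed in when it is done.

Besides the shell and the picture viewer there is one more tool, called after "Request:" as a command line: name --argument value ..., lists and objects as JSON in quotes. carry_out: Moves the arm, as the interface text tells. Its arguments: {"type":"object","properties":{"commands":{"type":"array"},"force":{"type":"number"}},"required":["commands"]}

```bash
mkdir -p pics
python3 - <<'E'
from plant import readout, optics
import cv2,numpy as np
np.set_printoptions(precision=4,suppress=True)
o=readout.get_obs();print(o)
for n in("top","scene"):
    d=optics.get_image(n);cv2.imwrite(f"pics/{n}1.png",d["image"]);print({k:v for k,v in d.items() if k!="image"})
E
```

```text
{'time': 0.0, 'q': array([60.2113, 12.6757, 87.5275,  0.0004, 79.9109, -7.2247]), 'joint_vel': array([-0.0691, -0.079 , -0.0048, -0.0731,  0.0557, -0.096 ]), 'tau': array([  0.0004, -49.6878, -38.9404,   0.    ,   0.0108,   0.    ]), 'position': array([239.4996, 576.5969, 220.9783]), 'eef_rot': array([[-0.9235,  0.3837, -0.001 ],
       [ 0.3837,  0.9234, -0.0017],
       [ 0.0003, -0.002 , -1.    ]]), 'contact_force': array([-0.4204,  0.4889,  0.7771]), 'moment': array([-0.0213,  0.0353, -0.033 ]), 'grip_force': 0.0, 'grip_width': 85.32731933817672}
{'fx': 480.62589219668047, 'fy': 480.62589219668047, 'cx': 311.0659180140882, 'cy': 235.02654515260295, 'world_to_cam': array([[ -0.0131,  -0.9996,  -0.0257,  12.0226],
       [ -0.998 ,   0.0147,  -0.0618, 465.865 ],
       [  0.0622,   0.0249,  -0.9978, 950.4618],
       [  0.    ,   0.    ,   0.    ,   1.    ]])}
{'fx': 508.8704665992998, 'fy': 508.8704665992998, 'cx': 328.6628474701651, 'cy': 243.54745466899698, 'world_to_cam': array([[   0.7833,   -0.6213,   -0.0187, -374.8455],
       [  -0.2986,   -0.3497,   -0.888 ,  213.0348],
       [   0.5452,    0.7012,   -0.4594,  738.9721],
       [   0.    ,    0.    ,    0.    ,    1.    ]])}
```

View pics/top1.png

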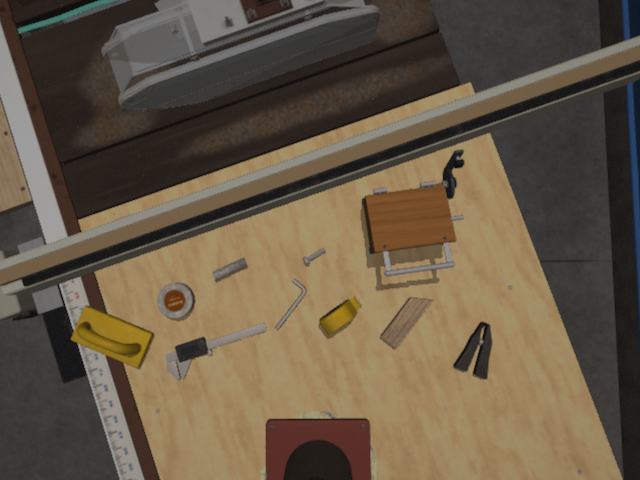

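View pics/scene1.png

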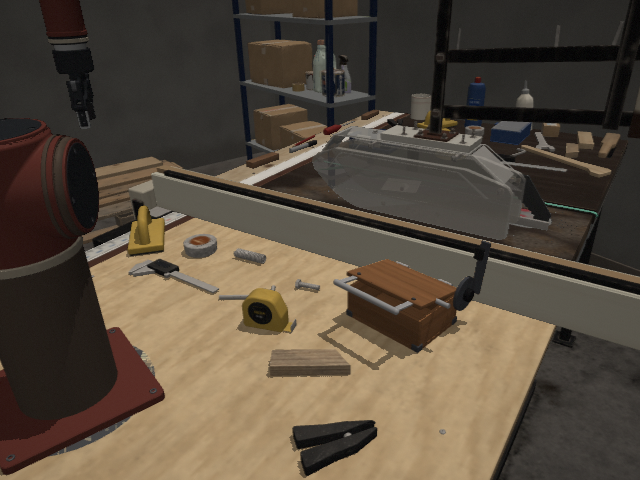

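The top view shows the case lid at about (410,220), with its bar from (388,271) to (452,264) and the stop arm at (452,175). The bolt is at (314,256), the spring at (230,269) and the tin at (175,300). The scene view has the bar from (336,280) to (398,311) and the bolt at (307,286). I'll enlarge both for exact corners.

Run:
```python
import cv2,numpy as np
a=cv2.imread("pics/top1.png")[145:285,295:475];b=cv2.imread("pics/scene1.png")[235:360,285:500]
a=cv2.resize(a,None,fx=4,fy=4,interpolation=cv2.INTER_CUBIC)[:, :720]
b=cv2.resize(b,(774,450),interpolation=cv2.INTER_CUBIC)
cv2.imwrite("pics/ca.png",a);cv2.imwrite("pics/cb.png",b)
```

```text
(no output)
```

View pics/ca.png

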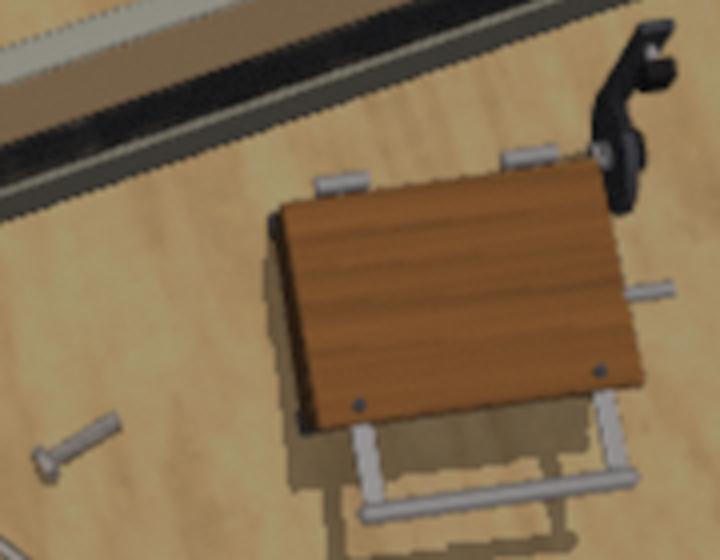

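View pics/cb.png

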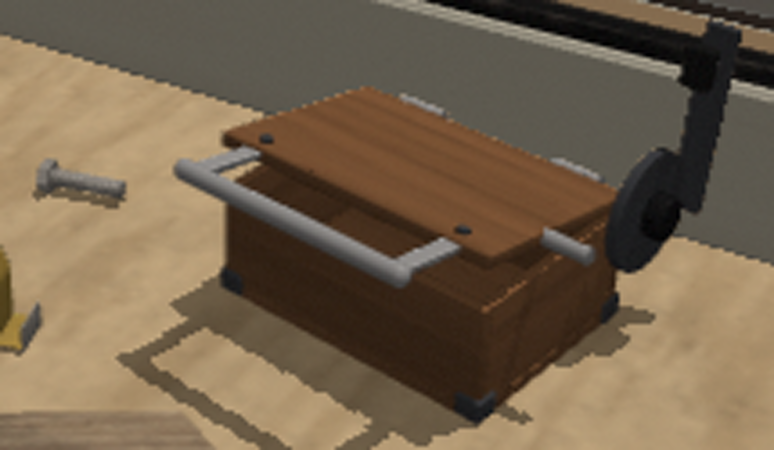

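The crops give the bar ends as (368,514)/(632,478) in the top crop and (180,168)/(405,274) in the scene crop. The four lid corners and both ends of the bolt are clear too, with the bolt head toward +y. Next I triangulate.

```bash
cat > h.py <<'E'
import numpy as np
np.set_printoptions(precision=3,suppress=True)
K={"top":(480.62589,480.62589,311.06592,235.02655),"scene":(508.87047,508.87047,328.66285,243.54745)}
M={"top":np.array([[-.0131,-.9996,-.0257,12.0226],[-.998,.0147,-.0618,465.865],[.0622,.0249,-.9978,950.4618]]),
"scene":np.array([[.7833,-.6213,-.0187,-374.8455],[-.2986,-.3497,-.888,213.0348],[.5452,.7012,-.4594,738.9721]])}
def ray(c,p):
    fx,fy,cx,cy=K[c];R,t=M[c][:,:3],M[c][:,3]
    d=np.linalg.solve(R,[(p[0]-cx)/fx,(p[1]-cy)/fy,1]);return -np.linalg.solve(R,t),d/np.linalg.norm(d)
def plane(c,p,z):
    o,d=ray(c,p);return o+d*(z-o[2])/d[2]
def tri(pt,ps):
    A=0;b=0;r=[ray("top",pt),ray("scene",ps)]
    for o,d in r:
        P=np.eye(3)-np.outer(d,d);A=A+P;b=b+P@o
    x=np.linalg.solve(A,b);return x,[np.linalg.norm(np.cross(x-o,d)) for o,d in r]
E
python3 - <<'E'
from h import *
T=lambda u,v:(295+(u+.5)/4-.5,145+(v+.5)/4-.5)
S=lambda u,v:(285+(u+.5)/3.6-.5,235+(v+.5)/3.6-.5)
P={}
for n,a,b in[("barL",(368,514),(180,168)),("barR",(632,478),(405,274)),("BL",(282,206),(365,88)),("BR",(600,160),(622,195)),("FL",(316,428),(224,133)),("FR",(642,383),(490,256)),("head",(46,463),(45,178)),("tip",(117,420),(122,188))]:
    x,e=tri(T(*a),S(*b));P[n]=x;print(n,x,np.round(e,1))
print("case bottom", plane("scene",S(475,414),0),plane("scene",S(232,290),0))
for k in("barL BL","FL BL","FL FR","BL BR","barL barR","FR BR","head tip"):
    a,b=k.split();print(k,np.linalg.norm(P[a]-P[b]))
for k in("barL barR","FL FR","BL BR","BR FR","BL FL"):
    a,b=k.split();d=P[b]-P[a];print(k,np.degrees(np.arctan2(d[1],d[0])))
d=P["tip"]-P["head"];print("bolt dir",np.degrees(np.arctan2(d[1],d[0])))
b=(P["barL"]+P["barR"])/2;bk=(P["BL"]+P["BR"])/2;print(b,bk,(P["FL"]+P["FR"])/2)
for uv in((175,300),(230,269)):print(plane("top",uv,15))
print("stop arm tip", tri(T(655,30),S(722,25)))
for uv in [(295,145)]:pass
print("fence",plane("top",T(0,215),0),plane("top",T(640,0),0))
E
```

```text
barL [ 388.597 -133.027   93.646] [0.9 0.9]
barR [ 404.802 -254.256   93.99 ] [0.9 0.9]
BL [535.23  -99.514  67.156] [0.1 0.1]
BR [ 553.646 -249.191   68.552] [1.2 1.2]
FL [ 429.744 -111.991   86.356] [0.8 0.8]
FR [ 448.012 -261.602   87.638] [0.5 0.5]
head [415.143  16.548   6.436] [0.3 0.3]
tip [437.202 -20.243   8.868] [0.9 0.9]
case bottom [ 452.263 -257.077    0.   ] [ 430.902 -117.642    0.   ]
barL BL 152.72869693013033
FL BL 107.94245174587313
FL FR 150.72773618827176
BL BR 150.81195712236118
barL barR 122.3086657045894
FR BR 108.06006128819058
head tip 42.96651562839355
barL barR -82.38644232653019
FL FR -83.03873661667423
BL BR -82.98567698685648
BR FR -173.29891230992772
BL FL -173.25440438351367
bolt dir -59.05365040348809
[ 396.7   -193.642   93.818] [ 544.438 -174.352   67.854] [ 438.878 -186.796   86.997]
[339.472 280.094  15.   ]
[400.042 169.159  15.   ]
stop arm tip (array([ 599.459, -257.023,  142.971]), [np.float64(0.4733782224426274), np.float64(0.473378222442681)])
fence [542.646  38.63    0.   ] [ 647.886 -290.353    0.   ]
```

```bash
cat >> h.py <<'E'
def go(targets,o=None,R=None):
    """print tool-axis shifts from the current pose for (x,y,z,yaw of tool y) targets"""
    from plant import readout
    ob=readout.get_obs();p=ob["position"];R=ob["eef_rot"]
    y0=np.degrees(np.arctan2(R[1,1],R[0,1]))
    print("t %.2f"%ob["time"],p,"yaw %.2f"%y0,"F",ob["contact_force"],"w %.1f gf %.1f"%(ob["grip_width"],ob["grip_force"]),"q",ob["q"])
    for t in targets:
        s=-(t[3]-y0);s=(s+90)%180-90
        print(np.round(R.T@(np.array(t[:3])-p),1),round(s,1))
YAW=7.1;H=np.array([547.,-174.6,63.]);CX=np.array([.9923,.1236,0.])
def bar(th):return H+155*(-np.cos(th+.013)*CX+np.array([0,0,np.sin(th+.013)]))
E
python3 -c "
from h import *
print(bar(.187));go([(430,150,235,37),(396.7,-193.6,190,7.1)])"
```

```text
[ 396.259 -193.376   93.794]
t 0.10 [239.519 576.657 221.087] yaw 67.44 F [-0.985 -0.308  0.612] w 85.3 gf 0.0 q [60.212 12.672 87.52   0.002 79.912 -7.226]
[-339.6 -320.9  -13.4] 30.4
[-440.7 -650.9   32.1] 60.3
```

Request:
carry_out --commands '[{"tx": -340, "ty": -321, "tz": -13, "spin": 30, "claw": -0.3}, {"tx": -340, "ty": -321, "tz": -13, "spin": 30, "claw": -0.3}, {"tx": -340, "ty": -321, "tz": -13, "spin": 30, "claw": -0.3}, {"tx": -340, "ty": -321, "tz": -13, "spin": 30, "claw": -0.3}, {"tx": -340, "ty": -321, "tz": -13, "spin": 30, "claw": -0.3}, {"tx": -340, "ty": -321, "tz": -13, "spin": 30, "claw": -0.3}, {"tx": -340, "ty": -321, "tz": -13, "spin": 30, "claw": -0.3}, {"tx": -340, "ty": -321, "tz": -13, "spin": 30, "claw": -0.3}, {"tx": -340, "ty": -321, "tz": -13, "spin": 30, "claw": -0.3}, {"tx": -340, "ty": -321, "tz": -13, "spin": 30, "claw": -0.3}, {"tx": -340, "ty": -321, "tz": -13, "spin": 30, "claw": -0.3}, {"tx": -340, "ty": -321, "tz": -13, "spin": 30, "claw": -0.3}]' --force 40

```text
time: 1.1
position: [432.3, 145.4, 235.2]
eef_rot: [[-0.604, 0.797, 0.001], [0.797, 0.604, -0.002], [-0.002, -0.001, -1.0]]
contact_force: [-0.8, 0.2, 0.0]
grip_width: 30.0
grip_force: 0.0
```

```bash
python3 -c "
from h import *
go([(396.7,-193.6,180,7.1)])"
```

```text
t 1.10 [432.306 145.406 235.173] yaw 37.18 F [-0.806  0.154  0.021] w 30.0 gf 0.0 q [  8.772 -11.775 110.596  -0.139  81.14  -28.382]
[-248.5 -233.2   55.9] 30.1
```

Request:
carry_out --commands '[{"tx": -248, "ty": -233, "tz": 56, "spin": 30}, {"tx": -248, "ty": -233, "tz": 56, "spin": 30}, {"tx": -248, "ty": -233, "tz": 56, "spin": 30}, {"tx": -248, "ty": -233, "tz": 56, "spin": 30}, {"tx": -248, "ty": -233, "tz": 56, "spin": 30}, {"tx": -248, "ty": -233, "tz": 56, "spin": 30}, {"tx": -248, "ty": -233, "tz": 56, "spin": 30}, {"tx": -248, "ty": -233, "tz": 56, "spin": 30}, {"tx": -248, "ty": -233, "tz": 56, "spin": 30}, {"tx": -248, "ty": -233, "tz": 56, "spin": 30}, {"tx": -248, "ty": -233, "tz": 56, "spin": 30}]'

```text
schema error: expected keys claw, tx, ty, tz, spin
```

Run:
```python
from h import *
from plant import optics
import cv2
go([(396.7,-193.6,89,7.1)])
d=optics.get_image("wrist");cv2.imwrite("pics/w1.png",d["image"]);print({k:v for k,v in d.items() if k!="image"})
```

```text
t 1.10 [432.306 145.406 235.173] yaw 37.18 F [-0.806  0.154  0.021] w 30.0 gf 0.0 q [  8.772 -11.775 110.596  -0.139  81.14  -28.382]
[-248.2 -233.1  146.9] 30.1
{'fx': 371.64829954431775, 'fy': 371.64829954431775, 'cx': 324.9627921437789, 'cy': 235.65829801589055, 'tool_from_camera': array([[  -0.002,   -0.95 ,   -0.311,   79.685],
       [   1.   ,   -0.002,    0.   ,    0.793],
       [  -0.001,   -0.311,    0.951, -152.088],
       [   0.   ,    0.   ,    0.   ,    1.   ]])}
```

View pics/w1.png

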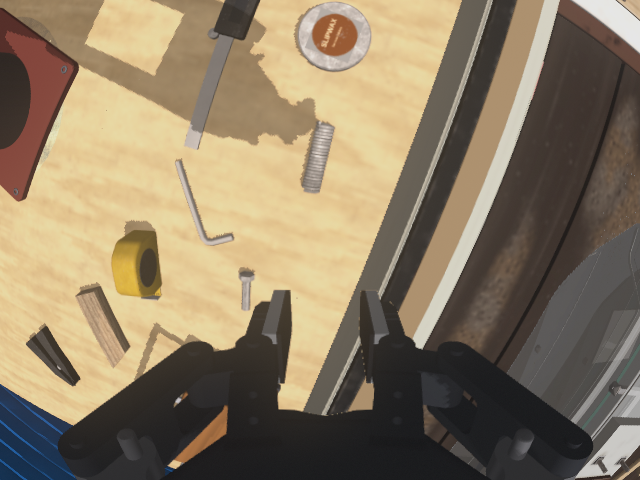

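The move was refused because every row needs "claw". The wrist picture is from the waypoint and shows the bolt at (247,288), with its head up in the picture. I'm resending the move.

Request:
carry_out --commands '[{"tx": -248, "ty": -233, "tz": 56, "spin": 30, "claw": -0.3}, {"tx": -248, "ty": -233, "tz": 56, "spin": 30, "claw": -0.3}, {"tx": -248, "ty": -233, "tz": 56, "spin": 30, "claw": -0.3}, {"tx": -248, "ty": -233, "tz": 56, "spin": 30, "claw": -0.3}, {"tx": -248, "ty": -233, "tz": 56, "spin": 30, "claw": -0.3}, {"tx": -248, "ty": -233, "tz": 56, "spin": 30, "claw": -0.3}, {"tx": -248, "ty": -233, "tz": 56, "spin": 30, "claw": -0.3}, {"tx": -248, "ty": -233, "tz": 56, "spin": 30, "claw": -0.3}, {"tx": -248, "ty": -233, "tz": 56, "spin": 30, "claw": -0.3}, {"tx": -248, "ty": -233, "tz": 56, "spin": 30, "claw": -0.3}, {"tx": -248, "ty": -233, "tz": 56, "spin": 30, "claw": -0.3}]'

```text
time: 2.07
position: [396.3, -187.4, 178.6]
eef_rot: [[-0.128, 0.992, -0.001], [0.992, 0.128, 0.002], [0.002, -0.001, -1.0]]
contact_force: [-0.0, -0.6, -1.7]
grip_width: 29.8
grip_force: 0.0
```

Run:
```python
from h import *
from plant import optics,readout
import cv2
go([(396.7,-193.6,89,7.1)])
o=readout.get_obs();p,R=o["position"],o["eef_rot"]
d=optics.get_image("wrist");cv2.imwrite("pics/w2.png",d["image"]);T=d["tool_from_camera"]
# predict where the bar ends should be seen
for P in ([388.6,-133,93.7],[404.8,-254.3,94],[396.7,-193.6,93.8]):
    c=np.linalg.inv(T)@np.r_[R.T@(np.array(P)-p),1];r=np.hypot(*c[:2]);a=np.arctan2(r,c[2])*d["fx"]
    print(d["cx"]+c[0]/r*a,d["cy"]+c[1]/r*a)
```

```text
t 2.07 [ 396.273 -187.418  178.592] yaw 7.36 F [-0.01  -0.626 -1.713] w 29.8 gf 0.0 q [-35.682 -11.726 116.731   0.053  75.096 -43.059]
[-6.4 -0.3 89.6] 0.3
322.76864347896606 157.86810242736902
324.0542083954968 325.75440662925024
323.4445169424719 248.39330415579488
```

View pics/w2.png

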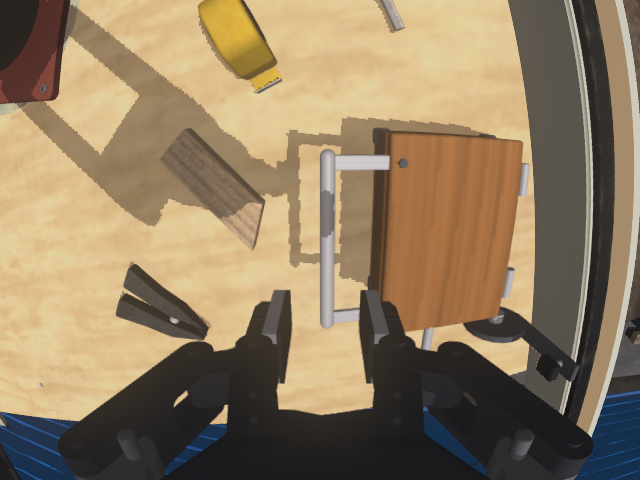

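The wrist view shows the bar from (327,155) to (327,323), against a prediction of about 323.5. So the bar sits about 2 mm farther along case +x than triangulated, and I'll correct for that. I settle, then descend.

Request:
carry_out --commands '[{"tx": 0, "ty": 2, "tz": 0, "spin": 0, "claw": -0.3}, {"tx": 0, "ty": 2, "tz": 40, "spin": 0, "claw": -0.3}, {"tx": 0, "ty": 2, "tz": 60, "spin": 0, "claw": -0.3}, {"tx": 0, "ty": 2, "tz": 60, "spin": 0, "claw": -0.3}, {"tx": 0, "ty": 2, "tz": 60, "spin": 0, "claw": -0.3}]'

```text
time: 2.53
position: [398.1, -186.2, 118.6]
eef_rot: [[-0.132, 0.991, -0.002], [0.991, 0.132, 0.002], [0.002, -0.002, -1.0]]
contact_force: [0.4, -1.0, 0.2]
grip_width: 29.8
grip_force: 0.0
```

```bash
python3 -c "
from h import *
go([(398.5,-193.4,89,7.1)])"
```

```text
t 2.53 [ 398.087 -186.204  118.634] yaw 7.57 F [ 0.449 -0.961  0.228] w 29.8 gf 0.0 q [-35.38   -7.39  119.836   0.013  67.7   -42.949]
[-7.2 -0.5 29.6] 0.5
```

Request:
carry_out --commands '[{"tx": -7, "ty": 0, "tz": 20, "spin": 0.4, "claw": -0.3}, {"tx": -7, "ty": 0, "tz": 29, "spin": 0.4, "claw": -0.3}, {"tx": -7, "ty": 0, "tz": 29, "spin": 0.4, "claw": -0.3}, {"tx": -7, "ty": 0, "tz": 29, "spin": 0.4, "claw": -1}, {"tx": -7, "ty": 0, "tz": 29, "spin": 0.4, "claw": -1}, {"tx": -7, "ty": 0, "tz": 29, "spin": 0.4, "claw": -1}, {"tx": -7, "ty": 0, "tz": 29, "spin": 0.4, "claw": -1}, {"tx": -7, "ty": 0, "tz": 29, "spin": 0.4, "claw": -1}]' --force 40

```text
time: 3.2
position: [399.6, -195.1, 90.7]
eef_rot: [[-0.123, 0.992, 0.001], [0.992, 0.123, -0.001], [-0.001, 0.001, -1.0]]
contact_force: [0.4, -0.4, -0.1]
grip_width: -0.1
grip_force: 0.0
```

```bash
python3 -c "
from h import *
go([(398.5,-193.4,89,7.1)])"
```

```text
t 3.20 [ 399.578 -195.149   90.722] yaw 7.04 F [ 0.417 -0.366 -0.131] w -0.1 gf 0.0 q [-36.212  -4.413 120.47    0.001  63.886 -43.252]
[ 1.9 -0.9  1.7] -0.1
```

The fingers closed fully, so they missed the bar. I'll look.

Run:
```python
from plant import optics
import cv2,numpy as np
w=optics.get_image("wrist")["image"][90:390,120:520];s=optics.get_image("scene")["image"][200:350,280:480]
cv2.imwrite("pics/m1.png",np.hstack([w,cv2.resize(s,(400,300),interpolation=cv2.INTER_CUBIC)]))
```

```text
(no output)
```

View pics/m1.png

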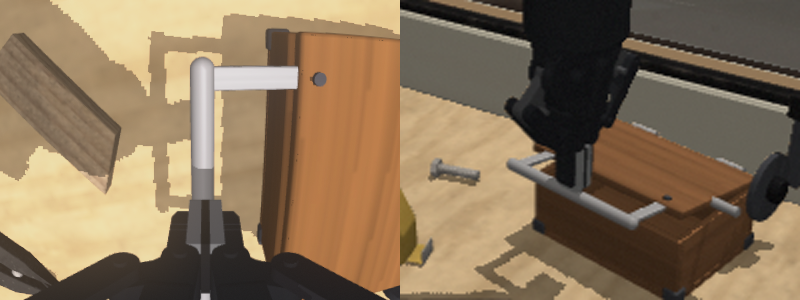

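```bash
cat >> h.py <<'E'
TC=np.array([[-.002,-.95,-.311,79.685],[1,-.002,0,.793],[-.001,-.311,.951,-152.088]])
def wray(px,p,yaw):
    f,cx,cy=371.6483,324.9628,235.6583
    v=np.array([px[0]-cx,px[1]-cy]);r=np.hypot(*v);a=r/f
    d=np.r_[v/r*np.sin(a),np.cos(a)];a=np.radians(yaw)
    R=np.array([[-np.sin(a),np.cos(a),0],[np.cos(a),np.sin(a),0],[0,0,-1]])
    return R@TC[:,3]+p,R@TC[:,:3]@d
def tri2(rs):
    A=0;b=0
    for o,d in rs:
        d=d/np.linalg.norm(d);P=np.eye(3)-np.outer(d,d);A=A+P;b=b+P@o
    return np.linalg.solve(A,b)
E
python3 - <<'E'
from h import *
r1=wray((327,155),np.array([396.27,-187.42,178.59]),7.36)
r2=wray((322,152),np.array([399.58,-195.15,90.72]),7.04)
print("barL wrist",tri2([r1,r2]))
S=lambda u,v:(280+(u-400)/2,200+v/2)
s=ray("scene",S(512,163));print(tri2([s,r2]),tri2([s,r1]))
for P in([399.6,-195,76.7],[399.6,-195,96]):
    c=M["scene"]@np.r_[P,1];print("tip in crop",((508.87*c[0]/c[2]+328.66-280)*2+400,(508.87*c[1]/c[2]+243.55-200)*2))
c=M["top"]@np.r_[388.6,-133,93.6,1]
E
```

```text
barL wrist [ 390.64  -125.745  144.629]
[ 391.669 -130.287   90.622] [ 391.299 -131.731   91.508]
tip in crop (np.float64(572.3740031348615), np.float64(208.7262673005123))
tip in crop (np.float64(572.7582153584441), np.float64(187.63851493462062))
```

Run:
```python
from plant import optics
import cv2,numpy as np
s=optics.get_image("scene")["image"][250:325,320:420]
cv2.imwrite("pics/m2.png",cv2.resize(s,(800,600),interpolation=cv2.INTER_CUBIC))
```

```text
(no output)
```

View pics/m2.png

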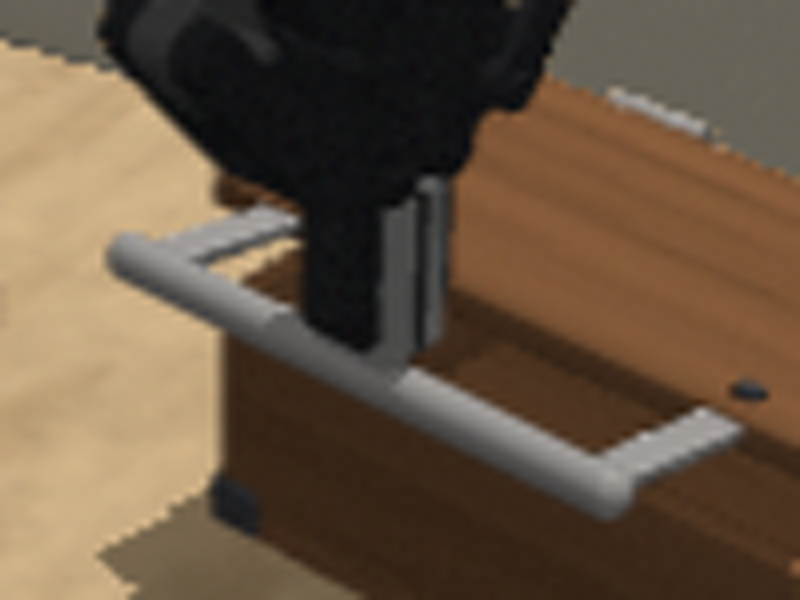

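Run:
```python
from h import *
for n,p in(("far tip",(373.8,293.1)),("near pad tip",(369,296.2))):
    for z in(76,96):print(n,z,plane("scene",p,z))
```

```text
far tip 76 [ 430.988 -178.445   76.   ]
far tip 96 [ 409.599 -200.798   96.   ]
near pad tip 76 [ 419.052 -180.153   76.   ]
near pad tip 96 [ 398.199 -202.429   96.   ]
```

Both the scene and wrist views put the shut fingertips at about z = 95 or higher. That is just above the bar, and about 18 mm higher than nominal. So the fingers closed above the bar rather than beside it. I'll open, go about 20 mm lower (clear of the case either way) and close again.

Request:
carry_out --commands '[{"tx": 2, "ty": -1, "tz": -12, "spin": 0, "claw": -0.3}, {"tx": 2, "ty": -1, "tz": -12, "spin": 0, "claw": -0.3}, {"tx": 2, "ty": -1, "tz": -12, "spin": 0, "claw": -0.3}, {"tx": 2, "ty": -1, "tz": -12, "spin": 0, "claw": -0.3}, {"tx": 2, "ty": -1, "tz": 6, "spin": 0, "claw": -0.3}, {"tx": 2, "ty": -1, "tz": 18, "spin": 0, "claw": -0.3}, {"tx": 2, "ty": -1, "tz": 18, "spin": 0, "claw": -0.3}, {"tx": 2, "ty": -1, "tz": 18, "spin": 0, "claw": -1}, {"tx": 2, "ty": -1, "tz": 18, "spin": 0, "claw": -1}, {"tx": 2, "ty": -1, "tz": 18, "spin": 0, "claw": -1}, {"tx": 2, "ty": -1, "tz": 18, "spin": 0, "claw": -1}, {"tx": 2, "ty": -1, "tz": 18, "spin": 0, "claw": -1}]'

```text
time: 4.35
position: [398.2, -193.1, 72.3]
eef_rot: [[-0.123, 0.992, 0.0], [0.992, 0.123, -0.0], [-0.0, 0.0, -1.0]]
contact_force: [1.5, 1.3, -3.0]
grip_width: 8.1
grip_force: 39.0
```

The bar is gripped, but a width of 8.1 mm is less than its 10 mm, so the tips are only pinching its upper half. I'll go deeper.

Request:
carry_out --commands '[{"tx": 0, "ty": 0, "tz": 0, "spin": 0, "claw": -0.3}, {"tx": 0, "ty": 0, "tz": 0, "spin": 0, "claw": -0.3}, {"tx": 0, "ty": 0, "tz": 0, "spin": 0, "claw": -0.3}, {"tx": 0, "ty": 0, "tz": 10, "spin": 0, "claw": -0.3}, {"tx": 0, "ty": 0, "tz": 10, "spin": 0, "claw": -0.3}, {"tx": 0, "ty": 0, "tz": 10, "spin": 0, "claw": -1}, {"tx": 0, "ty": 0, "tz": 10, "spin": 0, "claw": -1}, {"tx": 0, "ty": 0, "tz": 10, "spin": 0, "claw": -1}, {"tx": 0, "ty": 0, "tz": 10, "spin": 0, "claw": -1}, {"tx": 0, "ty": 0, "tz": 10, "spin": 0, "claw": -1}]'

```text
time: 5.18
position: [398.2, -192.8, 61.9]
eef_rot: [[-0.122, 0.992, 0.0], [0.992, 0.122, 0.0], [0.0, 0.0, -1.0]]
contact_force: [4.6, 0.9, -4.8]
grip_width: 9.0
grip_force: 38.8
```

Run:
```python
from h import *
from plant import optics
import cv2
go([])
cv2.imwrite("pics/s3.png",optics.get_image("scene")["image"])
```

```text
t 5.18 [ 398.151 -192.846   61.869] yaw 7.04 F [ 4.638  0.899 -4.775] w 9.0 gf 38.8 q [-36.1    -1.955 121.733   0.033  60.22  -43.152]
```

Run:
```python
import cv2
a=cv2.imread("pics/scene1.png");b=cv2.imread("pics/s3.png")
for n,(x,y,w,h) in{"barL":(328,272,22,20),"barR":(385,300,22,20),"static":(440,300,30,40)}.items():
    r=cv2.matchTemplate(b[y-20:y+h+20,x-15:x+w+15],a[y:y+h,x:x+w],cv2.TM_CCOEFF_NORMED)
    _,v,_,l=cv2.minMaxLoc(r);print(n,round(v,2),l[0]-15,l[1]-20)
```

```text
barL 0.58 -4 -12
barR 0.99 0 0
static 1.0 0 0
```

Run:
```python
import numpy as np
for a0 in(.19,):
  for a in np.arange(.19,2.0,.05):print("%.2f ty %.1f tz %.1f"%(a,155*(np.cos(a0)-np.cos(a)),-155*(np.sin(a)-np.sin(a0))),end="; ")
```

```text
0.19 ty 0.0 tz -0.0; 0.24 ty 1.7 tz -7.6; 0.29 ty 3.7 tz -15.0; 0.34 ty 6.1 tz -22.4; 0.39 ty 8.8 tz -29.7; 0.44 ty 12.0 tz -36.7; 0.49 ty 15.4 tz -43.7; 0.54 ty 19.3 tz -50.4; 0.59 ty 23.4 tz -57.0; 0.64 ty 27.9 tz -63.3; 0.69 ty 32.7 tz -69.4; 0.74 ty 37.7 tz -75.2; 0.79 ty 43.1 tz -80.8; 0.84 ty 48.8 tz -86.1; 0.89 ty 54.7 tz -91.2; 0.94 ty 60.8 tz -95.9; 0.99 ty 67.2 tz -100.3; 1.04 ty 73.7 tz -104.4; 1.09 ty 80.5 tz -108.2; 1.14 ty 87.5 tz -111.6; 1.19 ty 94.6 tz -114.6; 1.24 ty 101.9 tz -117.3; 1.29 ty 109.3 tz -119.7; 1.34 ty 116.8 tz -121.6; 1.39 ty 124.3 tz -123.2; 1.44 ty 132.0 tz -124.4; 1.49 ty 139.7 tz -125.2; 1.54 ty 147.4 tz -125.7; 1.59 ty 155.2 tz -125.7; 1.64 ty 162.9 tz -125.4; 1.69 ty 170.6 tz -124.6; 1.74 ty 178.3 tz -123.5; 1.79 ty 185.9 tz -122.0; 1.84 ty 193.4 tz -120.1; 1.89 ty 200.9 tz -117.9; 1.94 ty 208.1 tz -115.3; 1.99 ty 215.3 tz -112.3;
```

Request:
carry_out --commands '[{"tx": 0, "ty": 1.7, "tz": -7.6, "spin": 0, "claw": -1}, {"tx": 0, "ty": 3.7, "tz": -15, "spin": 0, "claw": -1}, {"tx": 0, "ty": 6.1, "tz": -22.4, "spin": 0, "claw": -1}, {"tx": 0, "ty": 8.8, "tz": -29.7, "spin": 0, "claw": -1}, {"tx": 0, "ty": 8.8, "tz": -29.7, "spin": 0, "claw": -1}, {"tx": 0, "ty": 8.8, "tz": -29.7, "spin": 0, "claw": -1}]'

```text
time: 5.73
position: [407.3, -191.8, 92.4]
eef_rot: [[-0.123, 0.992, 0.001], [0.992, 0.123, 0.0], [0.0, 0.001, -1.0]]
contact_force: [2.8, 4.8, 0.8]
grip_width: 8.3
grip_force: 39.9
```

Run:
```python
from h import *
from plant import optics
import cv2
go([])
d=optics.get_image("scene")["image"];cv2.imwrite("pics/s4.png",d)
a=cv2.imread("pics/scene1.png")
x,y,w,h=385,300,22,20
r=cv2.matchTemplate(d[y-40:y+h+20,x-25:x+w+25],a[y:y+h,x:x+w],cv2.TM_CCOEFF_NORMED)
_,v,_,l=cv2.minMaxLoc(r);print(v,l[0]-25,l[1]-40)
```

```text
t 5.73 [ 407.25  -191.842   92.409] yaw 7.05 F [2.843 4.835 0.835] w 8.3 gf 39.9 q [-35.308  -3.742 119.635   0.042  64.066 -42.38 ]
0.7627699971199036 8 -18
```

Request:
carry_out --commands '[{"tx": 0, "ty": 6.6, "tz": -14, "spin": 0, "claw": -1}, {"tx": 0, "ty": 14.6, "tz": -27.3, "spin": 0, "claw": -1}, {"tx": 0, "ty": 23.9, "tz": -39.7, "spin": 0, "claw": -1}, {"tx": 0, "ty": 34.3, "tz": -51.1, "spin": 0, "claw": -1}, {"tx": 0, "ty": 45.9, "tz": -61.5, "spin": 0, "claw": -1}, {"tx": 0, "ty": 45.9, "tz": -61.5, "spin": 0, "claw": -1}, {"tx": 0, "ty": 45.9, "tz": -61.5, "spin": 0, "claw": -1}]'

```text
time: 6.37
position: [451.4, -186.2, 154.1]
eef_rot: [[-0.123, 0.992, -0.003], [0.992, 0.123, 0.0], [0.001, -0.003, -1.0]]
contact_force: [-6.0, 5.1, 10.1]
grip_width: 8.3
grip_force: 40.7
```

```bash
python3 -c "
from h import *
go([])"
```

```text
t 6.37 [ 451.413 -186.247  154.083] yaw 7.08 F [-5.999  5.098 10.054] w 8.3 gf 40.7 q [-31.63   -2.659 111.341  -0.078  71.474 -38.682]
```

Request:
carry_out --commands '[{"tx": 0.5, "ty": 5, "tz": -6, "spin": 0, "claw": -1}, {"tx": 0.5, "ty": 11.4, "tz": -10.8, "spin": 0, "claw": -1}, {"tx": 0.5, "ty": 24.9, "tz": -18.8, "spin": 0, "claw": -1}, {"tx": 0.5, "ty": 39.2, "tz": -25.3, "spin": 0, "claw": -1}, {"tx": 0.5, "ty": 39.2, "tz": -25.3, "spin": 0, "claw": -1}, {"tx": 0.5, "ty": 39.2, "tz": -25.3, "spin": 0, "claw": -1}]'

```text
time: 6.87
position: [493.0, -181.1, 180.5]
eef_rot: [[-0.123, 0.992, 0.003], [0.992, 0.123, -0.0], [-0.001, 0.003, -1.0]]
contact_force: [-0.1, 4.1, 6.7]
grip_width: 8.5
grip_force: 41.4
```

```bash
python3 -c "
from h import *
go([])"
```

```text
t 6.87 [ 493.027 -181.115  180.456] yaw 7.07 F [-0.08   4.118  6.733] w 8.5 gf 41.4 q [-28.826   0.727 105.024   0.077  74.061 -35.917]
```

Request:
carry_out --commands '[{"tx": 1, "ty": 7.2, "tz": -3.7, "spin": 0, "claw": -1}, {"tx": 1, "ty": 14.4, "tz": -6.1, "spin": 0, "claw": -1}, {"tx": 1, "ty": 22, "tz": -8.1, "spin": 0, "claw": -1}, {"tx": 1, "ty": 29.5, "tz": -9.6, "spin": 0, "claw": -1}, {"tx": 1, "ty": 29.5, "tz": -9.6, "spin": 0, "claw": -1}, {"tx": 1, "ty": 29.5, "tz": -9.6, "spin": 0, "claw": -1}]'

```text
time: 7.37
position: [520.9, -177.4, 189.1]
eef_rot: [[-0.123, 0.992, 0.002], [0.992, 0.123, -0.002], [-0.002, 0.001, -1.0]]
contact_force: [-0.9, -1.8, 3.2]
grip_width: 8.5
grip_force: 40.8
```

```bash
cat > fit.py <<'E'
from h import *
from scipy.optimize import least_squares
P=np.array([[398.15,-192.85,61.87],[407.25,-191.84,92.41],[451.41,-186.25,154.08],[493.03,-181.12,180.46]])
from plant import readout
P=np.vstack([P,readout.get_obs()["position"]])
s=P[:,0]*.9923+P[:,1]*.1236;z=P[:,2]
f=lambda c:np.hypot(s-c[0],z-c[1])-155
r=least_squares(f,[525,35]);c=r.x;print("centre",c,"H s",H@CX,"res",r.fun)
print("angles",np.arctan2(z-c[1],c[0]-s))
E
python3 -c "
from h import *
go([])
import fit"
```

```text
t 7.37 [ 520.942 -177.353  189.079] yaw 7.04 F [-0.85  -1.803  3.223] w 8.5 gf 40.8 q [-26.984   3.82  100.874  -0.047  75.176 -34.015]
centre [524.736  36.51 ] H s 521.20754 res [ 0.569 -0.22  -0.769  0.154  0.438]
angles [0.164 0.37  0.867 1.188 1.378]
```

Request:
carry_out --commands '[{"tx": 0, "ty": 2.6, "tz": -0.5, "spin": 0, "claw": -1}, {"tx": 0, "ty": 5.2, "tz": -0.9, "spin": 0, "claw": -1}, {"tx": 0, "ty": 7.8, "tz": -1.3, "spin": 0, "claw": -1}]'

```text
time: 7.62
position: [527.0, -176.6, 190.3]
eef_rot: [[-0.122, 0.993, -0.002], [0.993, 0.122, -0.002], [-0.002, -0.002, -1.0]]
contact_force: [-6.0, -1.9, 7.5]
grip_width: 8.3
grip_force: 40.7
```

Request:
carry_out --commands '[{"tx": 0, "ty": 2.6, "tz": -0.3, "spin": 0, "claw": -1}, {"tx": 0, "ty": 5.2, "tz": -0.6, "spin": 0, "claw": -1}]'

```text
time: 7.78
position: [532.4, -175.9, 191.0]
eef_rot: [[-0.122, 0.993, -0.001], [0.993, 0.122, -0.002], [-0.002, -0.001, -1.0]]
contact_force: [-6.1, -2.3, 7.5]
grip_width: 8.2
grip_force: 40.9
```

Request:
carry_out --commands '[{"tx": 0, "ty": 2.6, "tz": -0.2, "spin": 0, "claw": -1}, {"tx": 0, "ty": 5.2, "tz": -0.4, "spin": 0, "claw": -1}]'

```text
time: 7.95
position: [537.7, -175.2, 191.2]
eef_rot: [[-0.122, 0.993, -0.001], [0.993, 0.122, -0.002], [-0.002, -0.001, -1.0]]
contact_force: [-6.1, -3.0, 6.2]
grip_width: 8.6
grip_force: 41.0
```

Request:
carry_out --commands '[{"tx": 0, "ty": 2.6, "tz": -0.2, "spin": 0, "claw": -1}, {"tx": 0, "ty": 5.2, "tz": -0.3, "spin": 0, "claw": -1}]'

```text
time: 8.12
position: [542.8, -174.5, 191.4]
eef_rot: [[-0.122, 0.993, -0.001], [0.993, 0.122, -0.002], [-0.001, -0.001, -1.0]]
contact_force: [-4.9, -1.6, 6.2]
grip_width: 8.5
grip_force: 41.1
```

Request:
carry_out --commands '[{"tx": 0, "ty": 2.6, "tz": -0.1, "spin": 0, "claw": -1}, {"tx": 0, "ty": 5.2, "tz": -0.1, "spin": 0, "claw": -1}]'

```text
time: 8.28
position: [548.0, -173.9, 191.8]
eef_rot: [[-0.122, 0.993, -0.001], [0.993, 0.122, -0.002], [-0.001, -0.001, -1.0]]
contact_force: [-4.9, -1.4, 7.1]
grip_width: 8.1
grip_force: 40.7
```

Request:
carry_out --commands '[{"tx": 0, "ty": 2.6, "tz": 0, "spin": 0, "claw": -1}, {"tx": 0, "ty": 5.2, "tz": 0.1, "spin": 0, "claw": -1}]'

```text
time: 8.45
position: [553.3, -173.2, 191.8]
eef_rot: [[-0.122, 0.993, -0.0], [0.993, 0.122, -0.002], [-0.001, -0.001, -1.0]]
contact_force: [-5.5, -1.4, 7.5]
grip_width: 8.0
grip_force: 40.9
```

Request:
carry_out --commands '[{"tx": 0, "ty": 2.6, "tz": 0.1, "spin": 0, "claw": -1}, {"tx": 0, "ty": 5.2, "tz": 0.3, "spin": 0, "claw": -1}]'

```text
time: 8.62
position: [558.5, -172.5, 191.2]
eef_rot: [[-0.122, 0.993, -0.0], [0.993, 0.122, -0.001], [-0.001, -0.001, -1.0]]
contact_force: [-4.5, -0.8, 6.2]
grip_width: 8.6
grip_force: 41.1
```

Request:
carry_out --commands '[{"tx": 0, "ty": 2.6, "tz": 0.2, "spin": 0, "claw": -1}, {"tx": 0, "ty": 5.2, "tz": 0.4, "spin": 0, "claw": -1}]'

```text
time: 8.78
position: [563.6, -171.9, 190.8]
eef_rot: [[-0.122, 0.993, -0.001], [0.993, 0.122, -0.001], [-0.001, -0.001, -1.0]]
contact_force: [-4.7, -1.6, 6.6]
grip_width: 8.5
grip_force: 41.1
```

Request:
carry_out --commands '[{"tx": 0, "ty": 2.6, "tz": 0.2, "spin": 0, "claw": -1}, {"tx": 0, "ty": 5.2, "tz": 0.5, "spin": 0, "claw": -1}]'

```text
time: 8.95
position: [568.5, -171.2, 189.9]
eef_rot: [[-0.122, 0.993, -0.001], [0.993, 0.122, -0.001], [-0.001, -0.001, -1.0]]
contact_force: [-4.1, -2.7, 4.8]
grip_width: 8.5
grip_force: 41.6
```

Request:
carry_out --commands '[{"tx": 0, "ty": 2.6, "tz": 0.3, "spin": 0, "claw": -1}, {"tx": 0, "ty": 5.2, "tz": 0.7, "spin": 0, "claw": -1}]'

```text
time: 9.12
position: [573.9, -170.6, 189.1]
eef_rot: [[-0.122, 0.993, -0.001], [0.993, 0.122, -0.001], [-0.001, -0.001, -1.0]]
contact_force: [-3.7, -2.4, 4.4]
grip_width: 8.3
grip_force: 41.3
```

Request:
carry_out --commands '[{"tx": 0, "ty": 2.6, "tz": 0.4, "spin": 0, "claw": -1}, {"tx": 0, "ty": 5.2, "tz": 0.9, "spin": 0, "claw": -1}]'

```text
time: 9.28
position: [578.9, -169.9, 188.2]
eef_rot: [[-0.122, 0.993, -0.001], [0.993, 0.122, -0.001], [-0.001, -0.002, -1.0]]
contact_force: [-5.0, -1.8, 4.4]
grip_width: 8.4
grip_force: 41.4
```

Request:
carry_out --commands '[{"tx": 0, "ty": 2.6, "tz": 0.5, "spin": 0, "claw": -1}, {"tx": 0, "ty": 5.2, "tz": 1.1, "spin": 0, "claw": -1}]'

```text
time: 9.45
position: [583.9, -169.3, 187.4]
eef_rot: [[-0.122, 0.993, -0.002], [0.993, 0.122, -0.001], [-0.001, -0.002, -1.0]]
contact_force: [-8.4, -2.4, 7.6]
grip_width: 8.3
grip_force: 41.3
```

Request:
carry_out --commands '[{"tx": 0, "ty": 2.6, "tz": 0.6, "spin": 0, "claw": -1}, {"tx": 0, "ty": 5.2, "tz": 1.2, "spin": 0, "claw": -1}]'

```text
time: 9.62
position: [588.3, -168.7, 186.2]
eef_rot: [[-0.122, 0.993, -0.004], [0.993, 0.122, -0.001], [-0.001, -0.004, -1.0]]
contact_force: [-10.9, -2.3, 14.6]
grip_width: 8.4
grip_force: 42.4
```

The buffer has been felt. The drag was about 5 N free and has risen to about 11 N, so it is pressed roughly 0.05 rad. I back off a little, hold, then check.

Request:
carry_out --commands '[{"tx": 0, "ty": -3, "tz": -1.5, "spin": 0, "claw": -1}, {"tx": 0, "ty": -3.5, "tz": -2, "spin": 0, "claw": -1}, {"tx": 0, "ty": -3.5, "tz": -2, "spin": 0, "claw": -1}, {"tx": 0, "ty": -3.5, "tz": -2, "spin": 0, "claw": -1}, {"tx": 0, "ty": -3.5, "tz": -2, "spin": 0, "claw": -1}]'

```text
time: 10.03
position: [585.8, -169.0, 187.2]
eef_rot: [[-0.122, 0.993, -0.001], [0.993, 0.122, -0.001], [-0.001, -0.001, -1.0]]
contact_force: [-2.9, -4.1, 0.1]
grip_width: 8.5
grip_force: 40.4
```

Request:
carry_out --commands '[{"tx": 0, "ty": 0, "tz": 0, "spin": 0, "claw": -0.3}, {"tx": 0, "ty": 0, "tz": 0, "spin": 0, "claw": -0.3}, {"tx": 0, "ty": 0, "tz": 0, "spin": 0, "claw": -0.3}, {"tx": 0, "ty": 0, "tz": 0, "spin": 0, "claw": -0.3}, {"tx": 0, "ty": 0, "tz": -30, "spin": 0, "claw": -0.3}, {"tx": 0, "ty": 0, "tz": -65, "spin": 0, "claw": -0.3}, {"tx": 0, "ty": 0, "tz": -65, "spin": 0, "claw": -0.3}, {"tx": 0, "ty": 0, "tz": -65, "spin": 0, "claw": -0.3}]'

```text
time: 10.7
position: [588.4, -168.7, 256.1]
eef_rot: [[-0.123, 0.992, 0.006], [0.992, 0.123, -0.002], [-0.003, 0.006, -1.0]]
contact_force: [-0.1, 0.2, -0.6]
grip_width: 29.8
grip_force: 0.0
```

Run:
```python
from h import *
from plant import optics
import cv2
# bolt from first pictures: head/tip
h=np.array([415.1,16.5]);t=np.array([437.2,-20.2]);m=(h+t)/2
print(m)
# wrist w1 check (pose 432.306,145.406,235.173 yaw 37.18)
for px in((247,272),(246,308)):
    o,d=wray(px,np.array([432.306,145.406,235.173]),37.18)
    for zz in(8,28):print(px,zz,o+d*(zz-o[2])/d[2])
go([(500,-100,255,40),(430,-5,200,31)])
d=optics.get_image("scene")["image"];cv2.imwrite("pics/s5.png",cv2.resize(d[170:350,270:510],(800,600)))
```

```text
[426.15  -1.85]
(247, 272) 8 [415.488  23.084   8.   ]
(247, 272) 28 [413.868  32.908  28.   ]
(246, 308) 8 [439.47  -17.302   8.   ]
(246, 308) 28 [436.587  -5.348  28.   ]
t 10.70 [ 588.358 -168.733  256.117] yaw 7.06 F [-0.08   0.174 -0.605] w 29.8 gf 0.0 q [-23.394   9.422  87.491   0.024  82.721 -30.454]
[ 79.1 -79.2   0.4] -32.9
[ 182.1 -137.4   54.8] -23.9
```

View pics/s5.png

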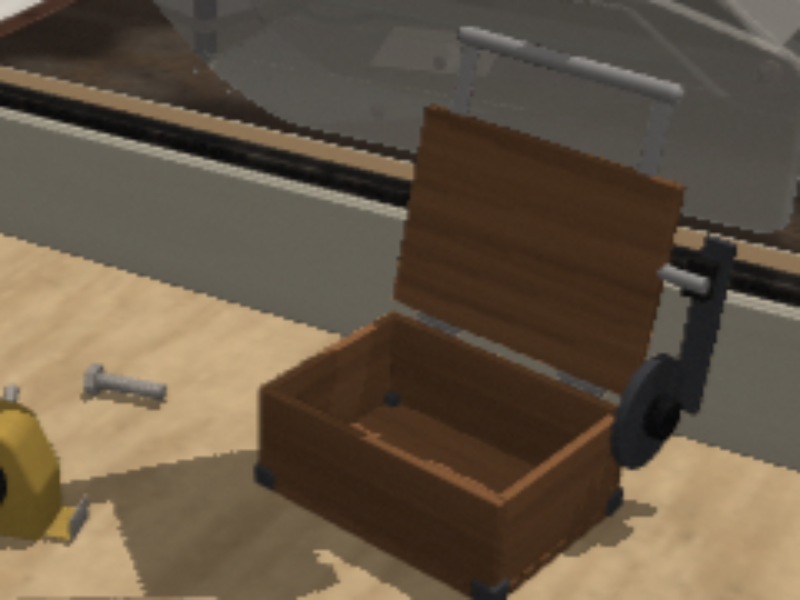

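The lid now stands open with its pin on the buffer, at (690,280) in the enlarged view, and the gripper is clear. Next is the bolt.

Request:
carry_out --commands '[{"tx": 186, "ty": -140, "tz": 0, "spin": -24, "claw": -0.3}, {"tx": 186, "ty": -140, "tz": 0, "spin": -24, "claw": -0.3}, {"tx": 186, "ty": -140, "tz": 0, "spin": -24, "claw": -0.3}, {"tx": 186, "ty": -140, "tz": 0, "spin": -24, "claw": -0.3}, {"tx": 186, "ty": -140, "tz": 0, "spin": -24, "claw": -0.3}, {"tx": 186, "ty": -140, "tz": 0, "spin": -24, "claw": -0.3}, {"tx": 186, "ty": -140, "tz": 0, "spin": -24, "claw": -0.3}, {"tx": 186, "ty": -140, "tz": 75, "spin": -24, "claw": -0.3}, {"tx": 186, "ty": -140, "tz": 75, "spin": -24, "claw": -0.3}, {"tx": 186, "ty": -140, "tz": 75, "spin": -24, "claw": -0.3}, {"tx": 186, "ty": -140, "tz": 75, "spin": -24, "claw": -0.3}]'

```text
time: 11.67
position: [422.9, -0.6, 175.6]
eef_rot: [[-0.515, 0.857, -0.006], [0.857, 0.515, 0.001], [0.004, -0.004, -1.0]]
contact_force: [0.2, -0.6, -0.0]
grip_width: 30.3
grip_force: 0.0
```

Run:
```python
from h import *
from plant import optics,readout
import cv2
go([(426.5,-1.5,40,31)])
o=readout.get_obs();p=o["position"];R=o["eef_rot"]
im=optics.get_image("wrist")["image"]
cv2.imwrite("pics/w3.png",im)
for dz in(0,-20):
  for P in([415.1,16.5,8],[437.2,-20.2,8]):
    # bolt as predicted, robot z as read (dz=0) or 20 mm higher
    t=R.T@(np.array(P)+[0,0,dz]-p);c=TC[:,:3].T@(t-TC[:,3]);r=np.hypot(*c[:2]);a=np.arctan2(r,c[2])*371.65
    print(dz,325+c[0]/r*a,235.7+c[1]/r*a)
```

```text
t 11.67 [422.873  -0.644 175.589] yaw 31.03 F [ 0.204 -0.573 -0.004] w 30.3 gf 0.0 q [-10.801 -13.771 118.75    0.002  75.365 -41.83 ]
[ -3.2   3.3 135.6] 0.0
0 327.21408831821253 188.96787464864275
0 327.2550519720303 235.57805672548884
-20 327.1639221526601 184.9810132483484
-20 327.20667458428244 229.162087600957
```

View pics/w3.png

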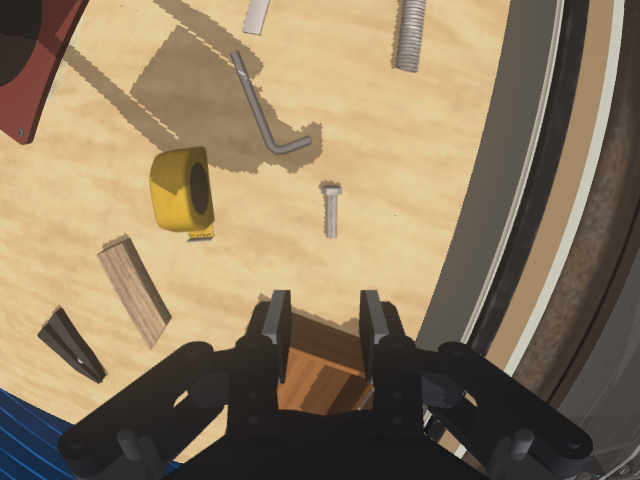

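The bolt shows at (331,186)–(331,237), about 4 px right of the prediction, the same bias as with the bar. I shift 3 mm in ty and descend.

Request:
carry_out --commands '[{"tx": -3, "ty": 6, "tz": 40, "spin": 0, "claw": -0.3}, {"tx": -3, "ty": 6, "tz": 80, "spin": 0, "claw": -0.3}, {"tx": -3, "ty": 6, "tz": 120, "spin": 0, "claw": -0.3}, {"tx": -3, "ty": 6, "tz": 140, "spin": 0, "claw": -0.3}, {"tx": -3, "ty": 6, "tz": 150, "spin": 0, "claw": -0.3}, {"tx": -3, "ty": 6, "tz": 150, "spin": 0, "claw": -0.3}]'

```text
time: 12.22
position: [431.5, -0.6, 27.2]
eef_rot: [[-0.515, 0.857, -0.002], [0.857, 0.515, 0.0], [0.001, -0.001, -1.0]]
contact_force: [0.0, 0.7, 1.0]
grip_width: 30.1
grip_force: 0.0
```

Request:
carry_out --commands '[{"tx": 0, "ty": 0, "tz": 4, "spin": 0, "claw": -0.3}, {"tx": 0, "ty": 0, "tz": 8, "spin": 0, "claw": -0.3}, {"tx": 0, "ty": 0, "tz": 8, "spin": 0, "claw": -0.3}]'

```text
time: 12.47
position: [433.0, -0.7, 21.0]
eef_rot: [[-0.516, 0.857, 0.003], [0.857, 0.516, -0.001], [-0.002, 0.002, -1.0]]
contact_force: [-0.8, -0.2, 0.3]
grip_width: 30.1
grip_force: 0.0
```

Request:
carry_out --commands '[{"tx": 2, "ty": -2.5, "tz": 0, "spin": 0, "claw": -0.3}, {"tx": 2, "ty": -2.5, "tz": 0, "spin": 0, "claw": -0.3}, {"tx": 2, "ty": -2.5, "tz": 0, "spin": 0, "claw": -0.3}]'

```text
time: 12.72
position: [428.6, 0.0, 20.4]
eef_rot: [[-0.516, 0.857, 0.001], [0.857, 0.516, -0.0], [-0.001, 0.001, -1.0]]
contact_force: [-0.5, 0.3, -0.3]
grip_width: 30.0
grip_force: 0.0
```

Request:
carry_out --commands '[{"tx": 0, "ty": 0, "tz": 4, "spin": 0, "claw": -0.3}, {"tx": 0, "ty": 0, "tz": 7, "spin": 0, "claw": -0.3}, {"tx": 0, "ty": 0, "tz": 7, "spin": 0, "claw": -0.3}]'

```text
time: 12.97
position: [427.7, 0.2, 12.0]
eef_rot: [[-0.516, 0.857, -0.001], [0.857, 0.516, 0.0], [0.001, -0.001, -1.0]]
contact_force: [0.1, -0.6, -0.3]
grip_width: 29.5
grip_force: 0.0
```

Request:
carry_out --commands '[{"tx": 0, "ty": 1, "tz": 3, "spin": 0, "claw": -0.3}, {"tx": 0, "ty": 1, "tz": 6, "spin": 0, "claw": -0.3}, {"tx": 0, "ty": 1, "tz": 6, "spin": 0, "claw": -0.3}]'

```text
time: 13.22
position: [428.6, 0.7, 6.0]
eef_rot: [[-0.516, 0.857, -0.001], [0.857, 0.516, 0.0], [0.001, -0.001, -1.0]]
contact_force: [-0.7, 0.5, 0.8]
grip_width: 29.7
grip_force: 0.0
```

Request:
carry_out --commands '[{"tx": 0, "ty": 0, "tz": 2, "spin": 0, "claw": -0.3}, {"tx": 0, "ty": 0, "tz": 4, "spin": 0, "claw": -0.3}, {"tx": 0, "ty": 0, "tz": 4, "spin": 0, "claw": -0.3}]'

```text
time: 13.47
position: [428.8, 0.6, 2.3]
eef_rot: [[-0.516, 0.857, -0.001], [0.857, 0.516, 0.0], [0.0, -0.001, -1.0]]
contact_force: [0.1, -0.4, -0.1]
grip_width: 29.9
grip_force: 0.0
```

Request:
carry_out --commands '[{"tx": 0, "ty": 0, "tz": 2, "spin": 0, "claw": -0.3}, {"tx": 0, "ty": 0, "tz": 4, "spin": 0, "claw": -0.3}, {"tx": 0, "ty": 0, "tz": 4, "spin": 0, "claw": -0.3}]'

```text
time: 13.72
position: [428.9, 0.6, -1.7]
eef_rot: [[-0.516, 0.857, -0.001], [0.857, 0.516, 0.0], [0.0, -0.0, -1.0]]
contact_force: [-0.0, -0.4, -0.7]
grip_width: 29.7
grip_force: 0.0
```

Request:
carry_out --commands '[{"tx": 0, "ty": 0, "tz": 1.5, "spin": 0, "claw": -0.3}, {"tx": 0, "ty": 0, "tz": 3, "spin": 0, "claw": -0.3}, {"tx": 0, "ty": 0, "tz": 3, "spin": 0, "claw": -0.3}]'

```text
time: 13.97
position: [428.9, 0.6, -4.6]
eef_rot: [[-0.516, 0.857, -0.0], [0.857, 0.516, 0.0], [0.0, -0.0, -1.0]]
contact_force: [0.1, -0.1, -0.1]
grip_width: 30.0
grip_force: 0.0
```

Request:
carry_out --commands '[{"tx": 0, "ty": 0, "tz": 0, "spin": 0, "claw": -1}, {"tx": 0, "ty": 0, "tz": 0, "spin": 0, "claw": -1}, {"tx": 0, "ty": 0, "tz": 0, "spin": 0, "claw": -1}, {"tx": 0, "ty": 0, "tz": 0, "spin": 0, "claw": -1}, {"tx": 0, "ty": 0, "tz": 0, "spin": 0, "claw": -1}, {"tx": 0, "ty": 0, "tz": 0, "spin": 0, "claw": -1}]' --force 40

```text
time: 14.47
position: [429.3, 0.6, -4.2]
eef_rot: [[-0.516, 0.857, 0.0], [0.857, 0.516, -0.0], [-0.0, 0.0, -1.0]]
contact_force: [0.4, -0.4, 0.2]
grip_width: 17.8
grip_force: 40.4
```

Request:
carry_out --commands '[{"tx": 0, "ty": 0, "tz": -10, "spin": 0, "claw": -1}, {"tx": 0, "ty": 0, "tz": -30, "spin": 0, "claw": -1}, {"tx": 0, "ty": 0, "tz": -60, "spin": 0, "claw": -1}, {"tx": 0, "ty": 0, "tz": -90, "spin": 0, "claw": -1}, {"tx": 0, "ty": 0, "tz": -130, "spin": 0, "claw": -1}, {"tx": 0, "ty": 0, "tz": -130, "spin": 0, "claw": -1}, {"tx": 0, "ty": 0, "tz": -130, "spin": 0, "claw": -1}]' --force 60

```text
time: 15.05
position: [431.4, 0.2, 129.1]
eef_rot: [[-0.516, 0.857, 0.006], [0.857, 0.516, -0.001], [-0.004, 0.005, -1.0]]
contact_force: [0.1, -0.3, -0.1]
grip_width: 16.8
grip_force: 60.4
```

Run:
```python
from h import *
from plant import optics
import cv2
c=np.array([525,0,0]);
Hs=np.array([547,-174.6,0])+3*CX
go([(*(Hs-72*CX)[:2],126,97.1),(*(Hs-72*CX)[:2],126,-82.9)])
im=optics.get_image("wrist")["image"];old=cv2.imread("pics/w3.png")
cv2.imwrite("pics/w4.png",im)
s=optics.get_image("scene")["image"];cv2.imwrite("pics/s6.png",s);a=cv2.imread("pics/scene1.png")
# is the bolt still on the table? compare its patch
d=cv2.absdiff(s,a).max(2)[275:298,292:325];print("patch diff",d.mean(),d.max())
# content between the pads vs. earlier
print(cv2.absdiff(im,old).max(2)[270:300,290:365].mean())
g=im[255:330:5,285:370:5].mean(2).astype(int);print(g)
```

```text
t 15.05 [431.375   0.199 129.134] yaw 31.04 F [ 0.101 -0.277 -0.143] w 16.8 gf 60.4 q [-10.472  -9.948 120.841  -0.001  68.729 -41.512]
[-181.4  -54.1    3.7] -66.1
[-181.4  -54.1    3.7] -66.1
patch diff 33.24901185770751 135
65.83111111111111
[[188 190 191 191 189 151  85  87  90  90  85 173 193 192 190 193 193]
 [182 188 194 194  82  83  84  85  86  87  87  89  89 191 188 188 191]
 [178 181 184 189 110  93  91  92  91  96  92  98 110 192 189 188 190]
 [178 179 180 183 106 108 120 119 121 113 116 107 104 195 192 192 192]
 [181 184 182 180 112 108 121 119 116 112 112 109 115 194 193 193 192]
 [187 185 183 184 185 154 113 113 112 108 104 165 194 194 192 194 193]
 [188 188 187 188 189 190  95 114 103 120  93 195 194 192 191 192 193]
 [186  85  86  81 129 188  94 119 107 133  90 195 129  82  85  86 192]
 [186  86  86  73  96 188 101 119 105 125  99 192  94  69  86  86 194]
 [167  85  85  57  94 189  93 124 109 127  92 191  92  52  84  86 172]
 [ 57  85  85  51  64 183  98 115 114 124  89 188  65  50  85  85  59]
 [ 74  85  84  49  64 185  94 122 110 125  90 183  62  50  84  84  72]
 [ 84  84  83  48  64 188  98 112  99 122  95 188  61  47  84  83  84]
 [ 83  83  82  47  46 191 104 119 105 125  99 188  45  46  83  83  84]
 [ 83  82  81  45  44 189 104 154 152 130  97 183  44  45  81  82  83]]
```

The bolt is in the gripper. I carry it over the case while turning it along case x.

Request:
carry_out --commands '[{"tx": -40, "ty": -10, "tz": 0, "spin": -7, "claw": -1}, {"tx": -80, "ty": -20, "tz": 0, "spin": -14, "claw": -1}, {"tx": -115, "ty": -30, "tz": 0, "spin": -21, "claw": -1}, {"tx": -150, "ty": -39, "tz": 0, "spin": -28, "claw": -1}, {"tx": -184, "ty": -48, "tz": 0, "spin": -35, "claw": -1}, {"tx": -184, "ty": -48, "tz": 0, "spin": -42, "claw": -1}, {"tx": -184, "ty": -48, "tz": 0, "spin": -49, "claw": -1}, {"tx": -184, "ty": -48, "tz": 0, "spin": -56, "claw": -1}, {"tx": -184, "ty": -48, "tz": 0, "spin": -63, "claw": -1}, {"tx": -184, "ty": -48, "tz": 0, "spin": -66, "claw": -1}, {"tx": -184, "ty": -48, "tz": 0, "spin": -66, "claw": -1}, {"tx": -184, "ty": -48, "tz": 0, "spin": -66, "claw": -1}]'

```text
time: 16.15
position: [481.7, -181.2, 124.0]
eef_rot: [[-0.993, -0.12, -0.003], [-0.12, 0.993, 0.002], [0.003, 0.002, -1.0]]
contact_force: [0.3, 0.2, -0.1]
grip_width: 16.5
grip_force: 60.4
```

```bash
python3 -c "
from h import *
go([(485.5,-182.2,7,97.1)])"
```

```text
t 16.15 [ 481.714 -181.196  123.972] yaw 96.90 F [ 0.335  0.175 -0.079] w 16.5 gf 60.4 q [ -29.397    3.104  109.045   -0.003   68.048 -126.293]
[ -4.   -1.7 117. ] -0.2
```

Request:
carry_out --commands '[{"tx": -4, "ty": 0, "tz": 30, "spin": 0, "claw": -1}, {"tx": -4, "ty": 0, "tz": 60, "spin": 0, "claw": -1}, {"tx": -4, "ty": 0, "tz": 80, "spin": 0, "claw": -1}, {"tx": -4, "ty": 0, "tz": 95, "spin": 0, "claw": -1}, {"tx": -4, "ty": 0, "tz": 105, "spin": 0, "claw": -1}, {"tx": -4, "ty": 0, "tz": 105, "spin": 0, "claw": -1}, {"tx": -4, "ty": 0, "tz": 105, "spin": 0, "claw": -1}]'

```text
time: 16.73
position: [486.4, -181.1, 20.3]
eef_rot: [[-0.993, -0.122, -0.001], [-0.122, 0.993, 0.001], [0.001, 0.001, -1.0]]
contact_force: [0.3, 0.2, 1.5]
grip_width: 17.0
grip_force: 60.4
```

Request:
carry_out --commands '[{"tx": 0, "ty": 0, "tz": 4, "spin": 0, "claw": -1}, {"tx": 0, "ty": 0, "tz": 8, "spin": 0, "claw": -1}, {"tx": 0, "ty": 0, "tz": 8, "spin": 0, "claw": -1}]'

```text
time: 16.98
position: [487.1, -181.5, 12.9]
eef_rot: [[-0.992, -0.122, 0.001], [-0.122, 0.992, -0.0], [-0.001, -0.0, -1.0]]
contact_force: [0.1, 0.1, -0.4]
grip_width: 16.6
grip_force: 60.4
```

Down another 6 mm, let go, and rise.

Request:
carry_out --commands '[{"tx": 0, "ty": 0, "tz": 3, "spin": 0, "claw": -1}, {"tx": 0, "ty": 0, "tz": 6, "spin": 0, "claw": -1}, {"tx": 0, "ty": 0, "tz": 6, "spin": 0, "claw": -1}, {"tx": 0, "ty": 0, "tz": 6, "spin": 0, "claw": -0.2}, {"tx": 0, "ty": 0, "tz": 6, "spin": 0, "claw": -0.2}, {"tx": 0, "ty": 0, "tz": 6, "spin": 0, "claw": -0.2}, {"tx": 0, "ty": 0, "tz": 6, "spin": 0, "claw": -0.2}, {"tx": 0, "ty": 0, "tz": 6, "spin": 0, "claw": -0.2}]'

```text
time: 17.65
position: [487.0, -181.4, 6.9]
eef_rot: [[-0.992, -0.123, 0.0], [-0.123, 0.992, -0.0], [-0.0, -0.0, -1.0]]
contact_force: [0.6, 0.4, 0.2]
grip_width: 34.4
grip_force: 0.0
```

Request:
carry_out --commands '[{"tx": 0, "ty": 0, "tz": -20, "spin": 0, "claw": -0.2}, {"tx": 0, "ty": 0, "tz": -60, "spin": 0, "claw": -0.2}, {"tx": 0, "ty": 0, "tz": -100, "spin": 0, "claw": -0.2}, {"tx": 0, "ty": 0, "tz": -140, "spin": 0, "claw": -0.2}, {"tx": 120, "ty": 0, "tz": -170, "spin": 0, "claw": -0.2}, {"tx": 120, "ty": 0, "tz": -170, "spin": 0, "claw": -0.2}, {"tx": 120, "ty": 0, "tz": -170, "spin": 0, "claw": -0.2}, {"tx": 120, "ty": 0, "tz": -170, "spin": 0, "claw": -0.2}, {"tx": 120, "ty": 0, "tz": -170, "spin": 0, "claw": -0.2}]'

```text
time: 18.4
position: [367.2, -196.7, 177.9]
eef_rot: [[-0.993, -0.12, 0.003], [-0.12, 0.993, -0.002], [-0.003, -0.003, -1.0]]
contact_force: [-0.0, 0.0, -0.4]
grip_width: 34.4
grip_force: 0.0
```

Run:
```python
from h import *
from plant import optics
import cv2
go([])
im=optics.get_image("wrist")["image"]; s=optics.get_image("scene")["image"];cv2.imwrite("pics/w5.png",im);cv2.imwrite("pics/s7.png",s)
b=cv2.imread("pics/s5.png")
ref=cv2.resize(b,(240,180),interpolation=cv2.INTER_AREA);now=s[170:350,270:510]
# pin/lid edge shift against the picture after the lid was let go
for n,(x,y,w,h) in{"lidcorner":(190,40,25,45),"bar":(130,5,80,30),"case":(75,110,40,40)}.items():
    m=cv2.matchTemplate(now[y-5:y+h+5,x-5:x+w+5],ref[y:y+h,x:x+w],cv2.TM_CCOEFF_NORMED);_,v,_,l=cv2.minMaxLoc(m);print(n,round(v,3),l[0]-5,l[1]-5)
d=cv2.absdiff(now,ref).max(2);k=(d>40).astype(np.uint8)
n,_,st,c=cv2.connectedComponentsWithStats(k)
for i in range(1,n):
    if st[i,4]>15:
        p=c[i]+[270,170];print(st[i],p,plane("scene",p,14))
```

```text
t 18.40 [ 367.169 -196.706  177.915] yaw 96.89 F [-0.028  0.001 -0.432] w 34.4 gf 0.0 q [ -39.06   -15.456  119.838    0.004   75.413 -135.955]
lidcorner 0.99 0 0
bar 0.934 0 0
case 0.948 0 0
[  42    0   85   44 2430] [353.117 190.422] [802.248 300.876  14.   ]
[158  13  14   5  24] [434.625 184.917] [998.748 184.137  14.   ]
[ 81  38  38  15 228] [368.947 215.11 ] [724.438 152.313  14.   ]
[ 60  47  18  29 344] [339.994 230.506] [616.723 132.157  14.   ]
[ 86  54  21  29 328] [365.186 236.445] [640.006  72.345  14.   ]
[ 79 105  30  26  91] [362.011 287.714] [493.069 -81.692  14.   ]
[ 24 109  26  14 205] [306.166 286.459] [416.25  -11.249  14.   ]
[  0 120  10   5  23] [273.435 291.652] [359.436  13.225  14.   ]
[  18  135   84   45 2132] [330.703 329.211] [ 369.561 -143.204   14.   ]
[130 136   8   5  28] [404.357 308.321] [ 504.793 -178.618   14.   ]
```

```bash
python3 -c "
from plant import job
print(job.finish_job())"
```

```text
the job is handed in; nothing more can be done
None
```

I opened the lid onto its rubber buffer, put the bolt in the case and let go, and handed the job in at about 18 s. The buffer press peaked at an estimated 0.06 rad and should have settled near 0.03 when I let go. The tin and spring were never approached. The last scene picture showed the lid unmoved and the bolt inside, but `finish_job` returned no verdict.

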